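Steady the sample platform and load the tube rack

ROBOT

A 6-joint arm with a two-finger parallel gripper is mounted at the origin on the work surface. World frame = base frame: x ahead of the robot, y to its left, z up, the work surface at z = 0. Lengths are in m, angles in rad, forces in N, time in s.
With the tool pointing down it reaches from about 0.275 to 0.825 m from the base axis. Payload 4.9 kg.
Tool frame: the origin (TCP) lies between the finger pads; the fingertips stand 11 mm ahead of it and the grasp point (between the pads) lies 8 mm behind it (env.nose_length is the distance from the TCP to the fingertips, in m); z points along the fingers, y is the line along which they close (so a half turn about z gives the same grasp; the last joint's range is limited). The gripper opens to 85 mm and grips with 20 to 120 N. Pads are 22 mm wide; open, the fingers measure 114 mm over their backs; the gripper's body (76 mm by 85 mm) begins 54 mm behind the grasp point. The pads swing forward as they close: fully open they stand 13 mm farther back than shut.
Start: joints at [0.991, 0.326, -0.193, 1.052, 0, 1.437], TCP at [0.237, 0.496, 0.242] pointing down, gripper open.
Joint ranges: [-2.65, 2.65], [-0.97, 1.79], [-1.3, 1.35], [-1.93, 2.1], [-1.47, 1.37], [-3.14, 3.14]. Speed limits (rad/s): [2.57, 2.57, 3.14, 3.14, 3.14, 3.14].

INTERFACE

Orientations are given as [roll, pitch, yaw] about the fixed x, y, z axes, in that order (R = Rz(yaw) Ry(pitch) Rx(roll)).
In Python, from cell import env, cams gives the robot as it stands.
- The arm moves only by the tool apply_moves, never from a script. Its argument "rows" is a list of rows, each a list of 3 entries, a list of its own where there are three numbers: the shift along the tool's x, y, z in units of 100 cm (1.0 is 100 cm), then the turn, a rotation vector about the tool's x, y, z in units of 360 degrees (1.0 is 360 degrees), then the closure in counts, from 0 (fully open) to 255 (shut). A call has 1 to 5 rows; each row is the pose to reach, as a shift and turn from the pose commanded when the call began, along the tool's axes at that moment, turning the shorter way round; what a row does not reach only later rows make up. A row lasts 1/10 s, in which the tool goes at most 50 mm and 8.59 degrees, less where a joint would pass 70% of its speed; a pose out of reach is approached as far as the arm can. A call with a number of a shift or a turn outside -1 to 1 is refused whole. A call with a gripper value outside its range is refused whole. The fingers move at their own pace and stop on an object; the grip force is fixed at half the most. Time passes only in rows, so rows that repeat a pose let the fingers close. It gives the time, the measured TCP pose, the force, the opening and the grip force at its end, in the units of the state.
- env.get_obs(): the state, without advancing time (a new reading comes with each control period).
- cams.read_camera(name): name is "scene" or "top" or "wrist"; returns a dict with "pixels" (480x640x3 uint8, blue, green, red), "camera_matrix" (3x3 intrinsics, pixels), "D" ([k1, k2, p1, p2, k3] as OpenCV has them; the pictures are not rectified), "xyz" and "attitude" of the camera in the world. Camera axes: x right, y down, z forward; pixel columns grow to the right and rows downward; lengths in m; the calibration is good to about 2 mm. A picture is of the moment at which its call begins. There is no depth.
- env.sign_off(): hands the job in; it is judged then, once.
The state is a dict: "t": time; "joints": joint angles; "qd": joint speeds; "joint_efforts": joint torques, N m; "tool_pos": TCP position; "eef_rot": TCP orientation; "force": force on the tool from outside, world axes, zero at the start; "torque": the same for the moment, N m; "finger_gap": finger opening in m; "grip_force": force on a finger pad.
Only numpy, scipy, OpenCV 4.12 (cv2) and the standard library are available. Lean on these libraries where they do the work, as an engineer would, in place of code of your own. Each camera call takes 0.05 s, during which the arm holds its last target. There are 200 camera calls.

TASK

The steel platform rocks because its screw foot is too short: turn the T-bar screw on its far left corner clockwise, regrasping as needed, until the platform stands level and firm on all four feet, and let go of it. Then carry the rack of sample tubes by its top bar, upright, and set it down without dropping it in the middle of the platform, long side of the rack along the platform's left-right direction (square with the black mat), and let go. Leave the other things on the table where they are.

Things in the scene. Friction and masses are not known exactly. Their poses are not given: they have to be found in the camera images.
- platform: Loose steel platform, 3.6 kg: plate 240 (x) by 220 (y) by 14 mm on four feet. Origin: below the plate's centre, in the plane of the undersides of the three plain feet; z up from the plate, x roughly away from the robot, y to its left. Plate top 48 mm above the origin. At the start it leans towards its screw corner (+x, +y) and the diagonally opposite foot hangs in the air.
- deck_center (a point): Centre of the platform's top face, middle of a flat black mat 120 (x) by 190 mm (y); axes as the platform's. The rack belongs here.
- level_screw (a joint): Angle of the levelling screw (rad); grows as the T-bar is turned clockwise seen from above; range 0 to 7.5; starts at 0.8 to 2.9. A full turn screws the foot 10 mm down. At 5.0 all four feet are in one plane and the platform is level and firm (0.5 rad either way still passes: the rubber feet give 1 mm at 20 N); too far, it rocks about the other diagonal. Stiff thread (0.08 N m): it stays where left.
- screw_bar (a point): Centre of the T-bar on top of the levelling screw, at the platform's (+100, +90) mm corner: a steel bar 52 mm long (along this point's x), 13 mm thick (its y), 24 mm high, standing on a 12 mm dia. shaft; it turns and sinks with the screw. Its centre is about 40 to 47 mm above the plate, about 88 mm above the table. Grip it across its 13 mm.
- screw_foot: The adjustable foot under the T-bar: round rubber pad 30 mm dia., 12 mm high. Origin at the centre of its underside.
- foot_near_left: Plain fixed rubber foot, 30 mm dia., at the platform's (-100, +90) mm. Origin at the centre of its underside.
- foot_near_right: Plain fixed rubber foot, 30 mm dia., at the platform's (-100, -90) mm, diagonally opposite the screw; in the air at the start. Origin at the centre of its underside.
- foot_far_right: Plain fixed rubber foot, 30 mm dia., at the platform's (+100, -90) mm. Origin at the centre of its underside.
- rack: Loose white plastic rack of 12 capped sample tubes, about 0.4 kg, 64 mm (its x) by 150 mm (its y), 125 mm high over its bail; tube caps reach up to 84 mm. Origin: centre of its underside, z up.
- rack_base (a point): Centre of the rack's underside; axes as the rack's.
- rack_handle (a point): Centre of the rack's carrying bar, 118 mm above its underside: aluminium bar 150 mm long (along the rack's y), 12 mm wide (rack's x), 14 mm high, joined to the rack at its two ends; 27 mm of free space between the bar and the caps. Grip it across its 12 mm.
- tape: Bystander: roll of paper tape, 68 mm dia., 25 mm high. Origin under its centre.
- cup: Bystander: clear specimen cup with a white lid, 68 mm dia., 84 mm high. Origin under its centre.
- gel: Bystander: pump bottle of hand gel, 60 mm dia., 160 mm high. Origin under its centre.
- jar: Bystander: small white jar with a steel lid, 60 mm dia., 75 mm high. Origin under its centre.
- gauze: Bystander: cardboard box 100 x 70 x 50 mm. Origin under its centre.

How it is judged:
On the way, in this order (a step that is already met when the one before it is completed fails the run):
1. the platform stands level on all four feet, with the fingers off it and before the rack is on it (contact force between each of screw_foot, foot_near_left, foot_near_right, foot_far_right and anything else above 0.7 N and angle between platform's own z axis and vertical below 0.012 rad and contact force between each of the fingers, rack and platform below 0.3 N), for 0.3 s.
2. the rack stands on the platform (contact force between rack and platform above 1.5 N and horizontal distance between rack_base and deck_center below 0.025 m), for 0.2 s.
At the end, for the whole second after the job is handed in: All four feet bear on the table (each with more than 0.7 N) and the platform is level within 0.7 degrees; the rack stands upright on it, released and at rest, its centre within 25 mm of the deck's centre and its long side within 12 degrees of the platform's y (all of step 2 and contact force between each of screw_foot, foot_near_left, foot_near_right, foot_far_right and anything else above 0.7 N and angle between platform's own z axis and vertical below 0.012 rad and z of rack_base in the frame of deck_center below 0.006 m and angle between the y axis of rack and the y axis of platform, either way round below 0.21 rad and angle between rack's own z axis and vertical below 0.05 rad and linear speed of each of rack, platform below 0.02 m/s); the robot touches nothing.
It fails at once if the rack is tipped by more than 30 degrees (angle between rack's own z axis and vertical above 0.52 rad).
It fails at once if the rack is dropped: it falls freely by more than about 15 mm (linear speed of rack above 0.55 m/s and contact force between the fingers and rack below 0.1 N).
It fails at once if a bystander (tape roll, specimen cup, gel, jar, gauze box) is shifted by more than 30 mm (distance of any of tape, cup, gel, jar, gauze from where it was at the start of the episode above 0.03 m).
It also fails if it takes over 72 s, if anything falls off the work surface, if the arm or the gripper's body presses on something with over 40 N, if the wrist force passes 120 N, or if a joint passes its speed limit or range.

## Working session

There is one attempt and no reset: what is moved stays moved. The work goes in short steps, Python scripts to look and compute and a tool call to move; the robot and the scene stay as the last step left them, time stands still between calls to the robot, and variables do not carry over. Pictures are saved under pics/ and viewed, at most 10 in all, crops included, and the job is handed in when it is done.

Besides the shell and the picture viewer there is one more tool, called after "Call:" by a JSON object that holds its "op" and its "data". apply_moves: Moves the arm, as the interface text tells. Its arguments: {"type":"object","properties":{"rows":{"type":"array","items":{"type":"array"}}},"required":["rows"]}

```bash
ls; mkdir -p pics; cat > h.py <<'E'
import numpy as np, cv2
from scipy.spatial.transform import Rotation as R
from cell import env, cams
def snap(n,f):
    c=cams.read_camera(n); cv2.imwrite('pics/'+f+'.png',c['pixels'])
    np.savez('pics/'+f+'.npz',K=c['camera_matrix'],D=c['D'],p=c['xyz'],a=c['attitude']); return c
def ray(f,uv):
    c=np.load('pics/'+f+'.npz'); u=cv2.undistortPoints(np.array([[uv]],float),c['K'],c['D'])[0,0]
    a=np.array(c['a']); Rm=a if a.shape==(3,3) else R.from_euler('xyz',a).as_matrix()
    d=Rm@np.array([u[0],u[1],1]); return c['p'],d/np.linalg.norm(d)
def atz(f,uv,z):
    p,d=ray(f,uv); return p+d*(z-p[2])/d[2]
def tri(*obs):
    A=np.zeros((3,3));b=np.zeros(3);L=[ray(f,uv) for f,uv in obs]
    for p,d in L:
        M=np.eye(3)-np.outer(d,d);A+=M;b+=M@p
    x=np.linalg.solve(A,b); return x,[np.linalg.norm(np.cross(x-p,d)) for p,d in L]
def proj(f,X):
    c=np.load('pics/'+f+'.npz'); a=np.array(c['a']); Rm=a if a.shape==(3,3) else R.from_euler('xyz',a).as_matrix()
    q=Rm.T@(np.array(X,float)-c['p']); return cv2.projectPoints(q[None],np.zeros(3),np.zeros(3),c['K'],c['D'])[0].ravel()
def move(pos,yaw,pitch=0):
    """shift & turn in tool axes (units) from present pose to TCP pos with tool down, tool-y at yaw"""
    o=env.get_obs(); Rt=R.from_euler('xyz',o['eef_rot'])
    Rg=R.from_euler('xyz',[np.pi,0,yaw])
    return Rt.inv().apply(np.array(pos)-o['tool_pos']), (Rt.inv()*Rg).as_rotvec()/(2*np.pi)
E
python3 - <<'E'
from h import *
for n in ['scene','top','wrist']:
    c=snap(n,n+'0'); print(n,c['xyz'],c['attitude'],c['D'],c['camera_matrix'][0,0])
print(env.get_obs())
a=cv2.imread('pics/scene0.png');b=cv2.imread('pics/top0.png')
E
```

```text
pics
scene [1.21261257 0.02892759 1.10068764] [-2.52468251 -0.00485609  1.61797763] [0.00602488 0.         0.         0.         0.        ] 475.08761039462047
top [0.43387411 0.01116909 1.23316675] [-3.09502084 -0.02540178 -1.57427268] [-0.02953932  0.          0.          0.          0.        ] 442.55442822486515
wrist [0.16514568 0.53004789 0.37254564] [2.82592221e+00 1.87933071e-03 1.12594692e+00] [-0.00789318  0.          0.          0.          0.        ] 342.39057252626037
{'t': 0.15, 'joints': array([ 9.90821097e-01,  3.26796448e-01, -1.93349450e-01,  1.05203293e+00,
        2.80937324e-06,  1.43660261e+00]), 'qd': array([ 7.92978748e-05, -1.65446037e-03,  4.33856490e-03,  9.02797630e-05,
       -7.83844389e-04, -2.13137866e-03]), 'joint_efforts': array([ 6.17636033e-04, -4.43704355e+01,  2.62664598e+01,  1.04371039e-02,
       -1.32324631e-04,  1.94883000e-06]), 'tool_pos': array([0.23688243, 0.4958864 , 0.2416711 ]), 'eef_rot': array([-3.14022295e+00, -1.87751150e-04,  2.69581101e+00]), 'force': array([ 0.08493141, -0.42404725, -0.38800838]), 'torque': array([-0.00622689, -0.02598558,  0.02951473]), 'grip_force': 0.0, 'finger_gap': 0.08557769475560943}
```

View pics/top0.png

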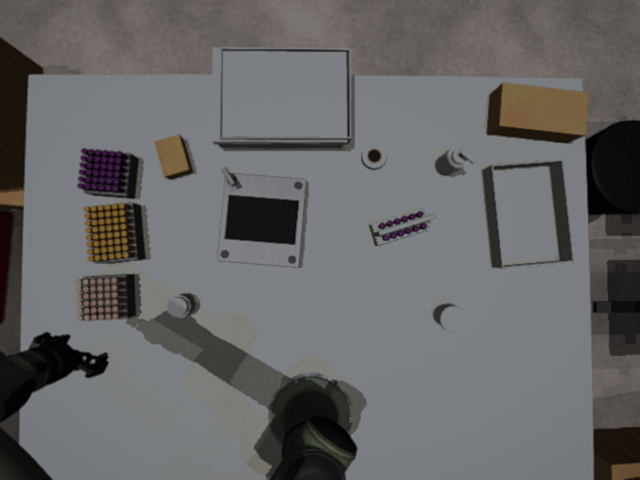

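View pics/scene0.png

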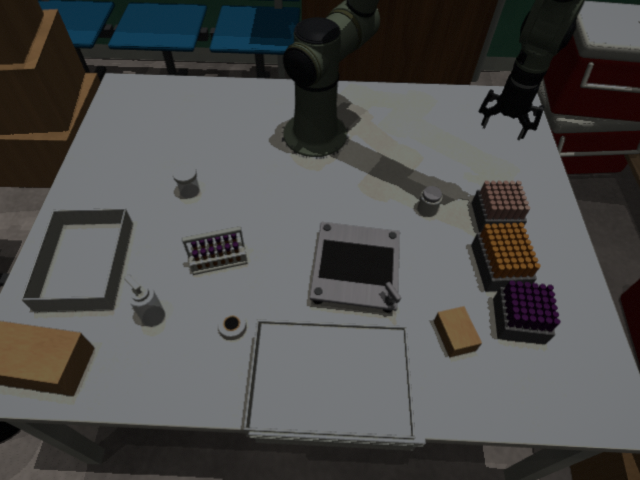

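The top view shows the platform around (262,222) with the T-bar at about (231,178) and the rack at (402,228). In the scene view the T-bar is at (391,293) and the rack at (215,250). I'll enlarge both.

```bash
python3 - <<'E'
from h import *
t=cv2.imread('pics/top0.png');s=cv2.imread('pics/scene0.png')
def cr(i,x,y,w,h,k): return cv2.resize(i[y:y+h,x:x+w],None,fx=k,fy=k,interpolation=cv2.INTER_CUBIC)
# top-left: top platform x210..310,y160..275 ; right: rack
a=cr(t,210,165,100,75,4);b=cr(t,360,195,100,75,4)
c=cr(s,310,250,100,75,4);d=cr(s,170,215,100,75,4)
im=np.vstack([np.hstack([a,b]),np.hstack([c,d])])
cv2.imwrite('pics/crop1.png',cv2.convertScaleAbs(im,alpha=1.5,beta=0))
E
```

```text
(no output)
```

View pics/crop1.png

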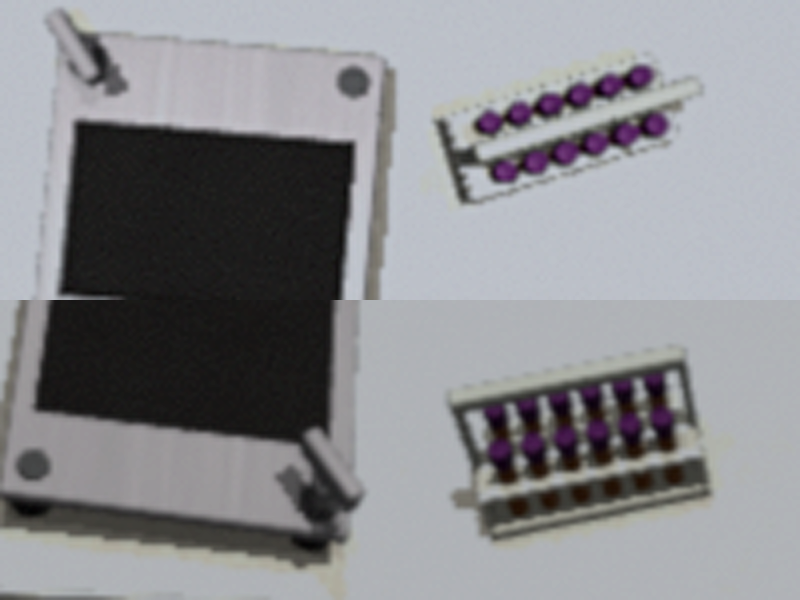

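```bash
python3 - <<'E'
from h import *
np.set_printoptions(precision=4,suppress=True)
print('bar',tri(('top0',(228,176.5)),('scene0',(393,291.5))))
e1=tri(('top0',(379.5,233.8)),('scene0',(241.5,228.5)));e2=tri(('top0',(434.5,216.8)),('scene0',(183,239.2)))
print('hd',e1,e2)
b=[atz('top0',(210+52/4,165+12/4),.1),atz('top0',(210+92/4,165+78/4),.1)];print('bar dir',b,np.degrees(np.arctan2(*(b[1]-b[0])[1::-1])))
b=[atz('scene0',(310+312/4,250+(432-300)/4),.1),atz('scene0',(310+352/4,250+200/4),.1)];print('bar dir',b,np.degrees(np.arctan2(*(b[1]-b[0])[1::-1])))
for f,(x,y,w,h) in {'top0':(215,185,95,70),'scene0':(310,230,95,65)}.items():
    g=cv2.imread('pics/%s.png'%f).max(2)[y:y+h,x:x+w]
    m=(g<45).astype(np.uint8);n,l,st,ce=cv2.connectedComponentsWithStats(m);k=1+st[1:,4].argmax()
    r=cv2.minAreaRect(np.argwhere(l==k)[:,::-1].astype(np.float32));c=ce[k]+[x,y]
    print(f,c,r,atz(f,c,.048)); 
    bx=cv2.boxPoints(r)+[x,y];P=[atz(f,q,.048) for q in bx]
    for i in range(4): d=P[(i+1)%4]-P[i];print(np.linalg.norm(d),np.degrees(np.arctan2(d[1],d[0])))
E
```

```text
bar (array([0.6412, 0.2134, 0.0883]), [np.float64(0.0006504464716099091), np.float64(0.0006504464716098714)])
hd (array([ 0.4899, -0.1738,  0.1146]), [np.float64(0.0011377388294767474), np.float64(0.0011377388294766897)]) (array([ 0.5329, -0.3158,  0.1173]), [np.float64(0.0003088348760985125), np.float64(0.00030883487609848696)])
bar dir [array([0.6611, 0.225 , 0.1   ]), array([0.6183, 0.1991, 0.1   ])] -148.7472127505391
bar dir [array([0.6249, 0.1999, 0.1   ]), array([0.6702, 0.2212, 0.1   ])] 25.23528394331734
top0 [261.4041 219.3045] ((46.33704376220703, 34.286964416503906), (69.61758422851562, 42.94280242919922), 4.5739216804504395) [0.5329 0.1312 0.048 ]
0.11524365564554431 -4.174507681317643
0.18671874423713544 -94.64896431847049
0.11549222728648033 175.37648950804328
0.18581592131699912 85.27317450521315
scene0 [356.5362 262.9666] ((47.79999923706055, 36.400001525878906), (75.51900482177734, 45.82052230834961), 8.130102157592773) [0.5378 0.1293 0.048 ]
0.14301834598043842 174.99623137598735
0.20251114058478306 82.92436836764394
0.14111943079119596 -10.161835728251322
0.18975361072252303 -96.46867692323677
```

Everything checks out. The platform centre is at about (0.534, 0.131), yaw −4.6°, which predicts the screw corner at (0.641, 0.213), the same as triangulated. The rack bar centre is at (0.511, −0.245, 0.116), 148 mm long. Next I'll move above the T-bar.

```bash
python3 - <<'E'
from h import *
np.set_printoptions(precision=4,suppress=True)
print(*move([.641,.213,.20],np.radians(208)))
E
```

```text
[-0.4866 -0.0809  0.0417] [-0.0002 -0.0001 -0.1487]
```

Call:
{"op": "apply_moves", "data": {"rows": [[[-0.487, -0.081, 0.042], [0, 0, -0.149], 0], [[-0.487, -0.081, 0.042], [0, 0, -0.149], 0], [[-0.487, -0.081, 0.042], [0, 0, -0.149], 0], [[-0.487, -0.081, 0.042], [0, 0, -0.149], 0], [[-0.487, -0.081, 0.042], [0, 0, -0.149], 0]]}}

```text
t: 0.65
tool_pos: [0.4258, 0.3646, 0.2225]
eef_rot: [3.142, -0.0, -2.893]
force: [0.1, 1.3, 0.4]
finger_gap: 0.0853
grip_force: 0.0
```

```bash
python3 - <<'E'
from h import *
np.set_printoptions(precision=4,suppress=True)
print(*move([.641,.213,.20],np.radians(208)), env.get_obs()['joints'])
E
```

```text
[-0.1713 -0.1998  0.0225] [ 0.     -0.     -0.0383] [ 0.5763  0.3594 -0.1965  1.0152  0.0002  0.328 ]
```

Call:
{"op": "apply_moves", "data": {"rows": [[[-0.165, -0.19, 0.022], [0, 0, -0.037], 0], [[-0.165, -0.19, 0.022], [0, 0, -0.037], 0], [[-0.165, -0.19, 0.022], [0, 0, -0.037], 0], [[-0.165, -0.19, 0.022], [0, 0, -0.037], 0], [[-0.165, -0.19, 0.022], [0, 0, -0.037], 0]]}}

```text
t: 1.15
tool_pos: [0.6277, 0.2223, 0.2007]
eef_rot: [3.141, -0.0, -2.667]
force: [0.6, 0.3, 0.0]
finger_gap: 0.0853
grip_force: 0.0
```

Call:
{"op": "apply_moves", "data": {"rows": [[[0, 0, 0], [0, 0, 0], 0], [[0, 0, 0], [0, 0, 0], 0]]}}

```text
t: 1.35
tool_pos: [0.6266, 0.2226, 0.2]
eef_rot: [3.141, -0.002, -2.669]
force: [-1.2, -0.5, 1.1]
finger_gap: 0.085
grip_force: 0.0
```

```bash
python3 - <<'E'
from h import *
np.set_printoptions(precision=4,suppress=True)
print(*move([.641,.213,.20],np.radians(208)), env.get_obs()['joints'])
snap('wrist','w1')
E
```

```text
[-0.0085 -0.0151  0.    ] [ 0.0001 -0.0003 -0.0026] [ 0.2303  0.5698  0.0821  1.0851  0.0004 -0.2421]
```

View pics/w1.png

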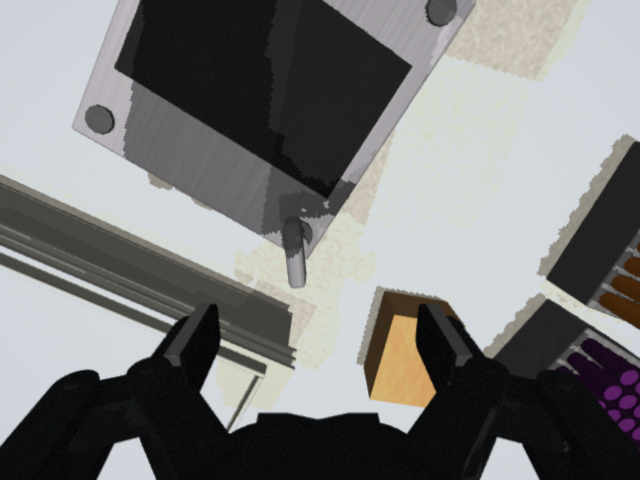

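In the wrist view the T-bar runs from about (291,220) to (299,286), between the fingers. The plain-foot bolts show at (99,119) and (441,10).

```bash
python3 - <<'E'
from h import *
np.set_printoptions(precision=4,suppress=True)
P=[atz('w1',q,.1) for q in [(291,219),(300,286)]];d=P[0]-P[1]
print(P,np.linalg.norm(d),np.degrees(np.arctan2(d[1],d[0])),(P[0]+P[1])/2)
print(tri(('w1',(295,252)),('top0',(228,176.5)),('scene0',(393,291.5))))
for q in [(99,119),(441,10)]: print(atz('w1',q,.048))
for q in [(411,67),(327,197),(115,67)]: print(atz('w1',q,.048))
i=cv2.imread('pics/w1.png')[190:320,230:370]; j=cv2.imread('pics/w1.png')[0:195,60:480]
i=cv2.convertScaleAbs(i,alpha=1.6); cv2.imwrite('pics/c2.png',cv2.resize(i,None,fx=4,fy=4,interpolation=cv2.INTER_CUBIC))
E
```

```text
[array([0.618 , 0.1971, 0.1   ]), array([0.6613, 0.2254, 0.1   ])] 0.051656705042508085 -146.82090253125494 [0.6396 0.2113 0.1   ]
(array([0.6417, 0.2126, 0.0899]), [np.float64(0.0013328027360119893), np.float64(0.001506199892022602), np.float64(0.0003018383678825377)])
[0.6276 0.0307 0.048 ]
[0.4436 0.2282 0.048 ]
[0.4851 0.2286 0.048 ]
[0.6012 0.2182 0.048 ]
[0.5861 0.031  0.048 ]
```

View pics/c2.png

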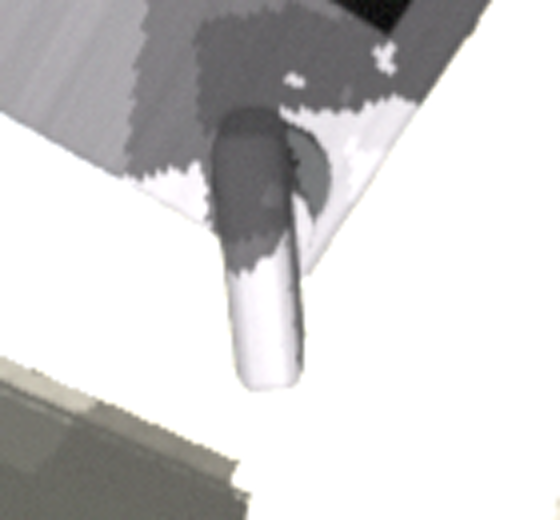

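```bash
python3 - <<'E'
from h import *
np.set_printoptions(precision=4,suppress=True)
P=[atz('w1',q,.1) for q in [(292.5,223.7),(297,287)]];d=P[0]-P[1]
print(P,np.linalg.norm(d),np.degrees(np.arctan2(d[1],d[0])),(P[0]+P[1])/2)
print(tri(('w1',(294.7,255.4)),('top0',(228,176.5)),('scene0',(393,291.5))))
print(*move([.641,.213,.082],np.radians(211)))
E
```

```text
[array([0.6206, 0.1995, 0.1   ]), array([0.663 , 0.2238, 0.1   ])] 0.0488432430842273 -150.25122169699475 [0.6418 0.2116 0.1   ]
(array([0.6425, 0.2126, 0.0917]), [np.float64(0.0016743498397766587), np.float64(0.0021502519823593438), np.float64(0.0006670834899108102)])
[-0.0089 -0.0165  0.1185] [ 0.0002 -0.0003 -0.0106]
```

Call:
{"op": "apply_moves", "data": {"rows": [[[-0.009, -0.017, 0.03], [0, 0, -0.008], 0], [[-0.009, -0.017, 0.07], [0, 0, -0.008], 0], [[-0.009, -0.017, 0.1], [0, 0, -0.008], 0], [[-0.009, -0.017, 0.118], [0, 0, -0.008], 0], [[-0.009, -0.017, 0.118], [0, 0, -0.008], 0]]}}

```text
t: 1.9
tool_pos: [0.6384, 0.2138, 0.0804]
eef_rot: [3.139, -0.006, -2.614]
force: [-0.1, 0.4, 0.9]
finger_gap: 0.0853
grip_force: 0.0
```

Call:
{"op": "apply_moves", "data": {"rows": [[[0, 0, 0], [0, 0, 0], 255], [[0, 0, 0], [0, 0, 0], 255], [[0, 0, 0], [0, 0, 0], 255], [[0, 0, 0], [0, 0, 0], 255], [[0, 0, 0], [0, 0, 0], 255]]}}

```text
t: 2.4
tool_pos: [0.6435, 0.212, 0.0847]
eef_rot: [-3.139, 0.002, -2.617]
force: [-0.2, -2.3, 3.5]
finger_gap: 0.0155
grip_force: 58.7
```

Call:
{"op": "apply_moves", "data": {"rows": [[[0, 0, 0], [0, 0, 0], 255], [[0, 0, 0], [0, 0, 0], 255], [[0, 0, 0], [0, 0, 0], 255]]}}

```text
t: 2.7
tool_pos: [0.6434, 0.2121, 0.0847]
eef_rot: [-3.139, 0.002, -2.617]
force: [0.5, -2.4, 5.7]
finger_gap: 0.0153
grip_force: 58.5
```

Call:
{"op": "apply_moves", "data": {"rows": [[[0, 0, 0], [0, 0, 0.023], 255], [[0, 0, 0], [0, 0, 0.046], 255], [[0, 0, 0], [0, 0, 0.069], 255], [[0, 0, 0], [0, 0, 0.092], 255], [[0, 0, 0], [0, 0, 0.115], 255]]}}

```text
t: 3.2
tool_pos: [0.643, 0.2115, 0.0847]
eef_rot: [-3.14, 0.002, 2.937]
force: [-0.5, -4.8, 5.9]
finger_gap: 0.0154
grip_force: 58.7
```

Call:
{"op": "apply_moves", "data": {"rows": [[[0, 0, 0], [0, 0, 0.023], 255], [[0, 0, 0], [0, 0, 0.046], 255], [[0, 0, 0], [0, 0, 0.069], 255], [[0, 0, 0], [0, 0, 0.092], 255], [[0, 0, 0], [0, 0, 0.115], 255]]}}

```text
t: 3.7
tool_pos: [0.6425, 0.2109, 0.0846]
eef_rot: [-3.14, 0.003, 2.214]
force: [-2.3, -6.4, 7.9]
finger_gap: 0.0153
grip_force: 59.0
```

Call:
{"op": "apply_moves", "data": {"rows": [[[0, 0, 0], [0, 0, 0.023], 255], [[0, 0, 0], [0, 0, 0.046], 255], [[0, 0, 0], [0, 0, 0.069], 255], [[0, 0, 0], [0, 0, 0.092], 255], [[0, 0, 0], [0, 0, 0.092], 255]]}}

```text
t: 4.2
tool_pos: [0.6421, 0.2106, 0.0846]
eef_rot: [-3.141, 0.004, 1.64]
force: [-3.6, -5.7, 9.5]
finger_gap: 0.0149
grip_force: 59.1
```

```bash
python3 - <<'E'
from h import *
o=env.get_obs();print(o['torque'],o['joints'],o['force'],o['eef_rot'])
snap('scene','s2'); snap('wrist','w2')
E
```

```text
[-1.4038151   0.72187892 -0.03308072] [ 0.20950461  0.68332545 -0.02554181  0.86262502 -0.00383219  1.71152591] [-3.57872836 -5.66837984  9.46243833] [-3.14144111  0.00389192  1.63957298]
```

Call:
{"op": "apply_moves", "data": {"rows": [[[0, 0, 0], [0, 0, 0], 0], [[0, 0, 0], [0, 0, 0], 0], [[0, 0, 0], [0, 0, 0], 0], [[0, 0, 0], [0, 0, 0], 0], [[0, 0, -0.04], [0, 0, 0], 0]]}}

```text
t: 4.8
tool_pos: [0.6379, 0.2121, 0.1176]
eef_rot: [-3.13, 0.001, 1.644]
force: [0.2, 1.1, 0.5]
finger_gap: 0.085
grip_force: 0.0
```

Call:
{"op": "apply_moves", "data": {"rows": [[[0, 0, -0.04], [0, 0, 0], 0], [[0, 0, -0.06], [0, 0, 0], 0], [[0, 0, -0.06], [0, 0, 0], 0], [[0, 0, -0.06], [0, 0, 0], 0], [[0, 0, -0.06], [0, 0, 0], 0]]}}

```text
t: 5.3
tool_pos: [0.6412, 0.2127, 0.1815]
eef_rot: [-3.139, 0.0, 1.644]
force: [-0.1, -1.2, -0.3]
finger_gap: 0.0854
grip_force: 0.0
```

```bash
python3 - <<'E'
from h import *
np.set_printoptions(precision=4,suppress=True)
snap('wrist','w3');snap('top','t3');snap('scene','s3')
o=env.get_obs();print(o['joints'],o['eef_rot'])
for p in [(.6337,.123,.075),(.427,.049,.075)]: print(*move(p,o['eef_rot'][2]))
w=cv2.imread('pics/w3.png');s=cv2.imread('pics/s3.png')[215:315,300:410]
im=np.hstack([cv2.resize(w,(480,360)),cv2.resize(s,(320,360),interpolation=cv2.INTER_CUBIC)]);cv2.imwrite('pics/c3.png',im)
E
```

```text
[0.211  0.6028 0.0914 1.0621 0.     1.7091] [-3.1388  0.0003  1.6434]
[-0.0888 -0.0138  0.1067] [-0.0004  0.0001 -0.    ]
[-0.1476 -0.2254  0.1073] [-0.0004  0.0001 -0.    ]
```

View pics/c3.png

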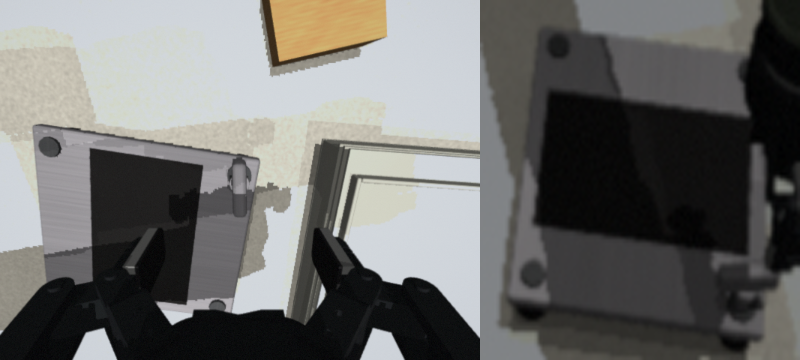

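The wrist view shows the T-bar turned and free at about (238,190) in the composite, and the platform hasn't shifted. Next I'll probe the plate height with closed fingertips at the far edge, on the screw side of the rocking diagonal. Then I'll do the same at the near-right foot.

Call:
{"op": "apply_moves", "data": {"rows": [[[-0.05, -0.014, 0], [0, 0, 0], 255], [[-0.089, -0.014, 0], [0, 0, 0], 255], [[-0.089, -0.014, 0.05], [0, 0, 0], 255], [[-0.089, -0.014, 0.1], [0, 0, 0], 255], [[-0.089, -0.014, 0.106], [0, 0, 0], 255]]}}

```text
t: 5.95
tool_pos: [0.6292, 0.122, 0.0705]
eef_rot: [-3.129, 0.0, 1.642]
force: [-0.6, -0.0, -0.7]
finger_gap: 0.0118
grip_force: 0.0
```

Call:
{"op": "apply_moves", "data": {"rows": [[[0, 0, 0.005], [0, 0, 0], 255], [[0, 0, 0.009], [0, 0, 0], 255], [[0, 0, 0.009], [0, 0, 0], 255], [[0, 0, 0.009], [0, 0, 0], 255], [[0, 0, 0.009], [0, 0, 0], 255]]}}

```text
t: 6.45
tool_pos: [0.6357, 0.1232, 0.0698]
eef_rot: [3.139, -0.0, 1.644]
force: [0.5, 0.4, 0.3]
finger_gap: -0.0
grip_force: 0.0
```

Call:
{"op": "apply_moves", "data": {"rows": [[[0, 0, 0.004], [0, 0, 0], 255], [[0, 0, 0.004], [0, 0, 0], 255], [[0, 0, 0.004], [0, 0, 0], 255]]}}

```text
t: 6.75
tool_pos: [0.6345, 0.123, 0.0642]
eef_rot: [-3.141, 0.0, 1.643]
force: [-0.3, -0.7, -0.1]
finger_gap: -0.0001
grip_force: 0.0
```

Call:
{"op": "apply_moves", "data": {"rows": [[[0, 0, 0.002], [0, 0, 0], 255], [[0, 0, 0.002], [0, 0, 0], 255], [[0, 0, 0.002], [0, 0, 0], 255]]}}

```text
t: 7.05
tool_pos: [0.6346, 0.123, 0.0621]
eef_rot: [-3.141, 0.0, 1.643]
force: [1.0, 0.2, 0.2]
finger_gap: -0.0002
grip_force: 0.0
```

Call:
{"op": "apply_moves", "data": {"rows": [[[0, 0, 0.002], [0, 0, 0], 255], [[0, 0, 0.002], [0, 0, 0], 255], [[0, 0, 0.002], [0, 0, 0], 255]]}}

```text
t: 7.35
tool_pos: [0.6346, 0.123, 0.0602]
eef_rot: [-3.141, -0.0, 1.643]
force: [0.7, 0.2, -0.1]
finger_gap: -0.0001
grip_force: 0.0
```

Call:
{"op": "apply_moves", "data": {"rows": [[[0, 0, 0.001], [0, 0, 0], 255], [[0, 0, 0.001], [0, 0, 0], 255], [[0, 0, 0.001], [0, 0, 0], 255]]}}

```text
t: 7.65
tool_pos: [0.6347, 0.123, 0.0593]
eef_rot: [-3.142, -0.0, 1.643]
force: [-1.3, 0.3, 1.2]
finger_gap: -0.0003
grip_force: 0.0
```

Call:
{"op": "apply_moves", "data": {"rows": [[[0, 0, 0.001], [0, 0, 0], 255], [[0, 0, 0.001], [0, 0, 0], 255], [[0, 0, 0.001], [0, 0, 0], 255]]}}

```text
t: 7.95
tool_pos: [0.6348, 0.123, 0.0584]
eef_rot: [3.141, -0.0, 1.643]
force: [0.6, 0.1, 0.6]
finger_gap: 0.0002
grip_force: 0.4
```

Call:
{"op": "apply_moves", "data": {"rows": [[[0, 0, 0.001], [0, 0, 0], 255], [[0, 0, 0.001], [0, 0, 0], 255], [[0, 0, 0.001], [0, 0, 0], 255]]}}

```text
t: 8.25
tool_pos: [0.6349, 0.123, 0.0583]
eef_rot: [3.141, 0.0, 1.643]
force: [-1.7, -0.3, 6.7]
finger_gap: -0.0001
grip_force: 3.3
```

Call:
{"op": "apply_moves", "data": {"rows": [[[0, 0, -0.025], [0, 0, 0], 255], [[-0.015, -0.05, -0.025], [0, 0, 0], 255], [[-0.03, -0.1, -0.025], [0, 0, 0], 255], [[-0.045, -0.15, -0.025], [0, 0, 0], 255], [[-0.059, -0.2, -0.025], [0, 0, 0], 255]]}}

```text
t: 8.75
tool_pos: [0.4456, 0.052, 0.0822]
eef_rot: [3.141, 0.0, 1.644]
force: [0.3, -0.8, 0.6]
finger_gap: -0.0
grip_force: 0.0
```

Call:
{"op": "apply_moves", "data": {"rows": [[[0, -0.013, 0], [0, 0, 0], 255], [[0, -0.013, 0.01], [0, 0, 0], 255], [[0, -0.013, 0.019], [0, 0, 0], 255], [[0, -0.013, 0.019], [0, 0, 0], 255], [[0, -0.013, 0.019], [0, 0, 0], 255]]}}

```text
t: 9.25
tool_pos: [0.4355, 0.0518, 0.0628]
eef_rot: [-3.141, -0.0, 1.644]
force: [0.1, -0.2, 0.5]
finger_gap: -0.0
grip_force: 0.0
```

Call:
{"op": "apply_moves", "data": {"rows": [[[0, 0, 0.001], [0, 0, 0], 255], [[0, 0, 0.001], [0, 0, 0], 255], [[0, 0, 0.001], [0, 0, 0], 255]]}}

```text
t: 9.55
tool_pos: [0.4349, 0.0517, 0.0623]
eef_rot: [3.141, -0.0, 1.644]
force: [0.1, -0.2, 0.6]
finger_gap: -0.0
grip_force: 0.0
```

Call:
{"op": "apply_moves", "data": {"rows": [[[0, 0, 0.001], [0, 0, 0], 255], [[0, 0, 0.001], [0, 0, 0], 255], [[0, 0, 0.001], [0, 0, 0], 255]]}}

```text
t: 9.85
tool_pos: [0.4346, 0.0516, 0.0613]
eef_rot: [3.141, 0.0, 1.643]
force: [1.0, 0.0, 0.2]
finger_gap: 0.0001
grip_force: 0.0
```

Call:
{"op": "apply_moves", "data": {"rows": [[[0, 0, 0.001], [0, 0, 0], 255], [[0, 0, 0.001], [0, 0, 0], 255], [[0, 0, 0.001], [0, 0, 0], 255]]}}

```text
t: 10.15
tool_pos: [0.4345, 0.0516, 0.0603]
eef_rot: [-3.142, 0.0, 1.643]
force: [0.2, 0.7, 0.2]
finger_gap: -0.0003
grip_force: 0.0
```

Call:
{"op": "apply_moves", "data": {"rows": [[[0, 0, 0.001], [0, 0, 0], 255], [[0, 0, 0.001], [0, 0, 0], 255], [[0, 0, 0.001], [0, 0, 0], 255]]}}

```text
t: 10.45
tool_pos: [0.4345, 0.0516, 0.0592]
eef_rot: [-3.141, -0.0, 1.643]
force: [0.6, 0.9, 0.9]
finger_gap: 0.0001
grip_force: 0.0
```

Call:
{"op": "apply_moves", "data": {"rows": [[[0, 0, 0.0005], [0, 0, 0], 255], [[0, 0, 0.0005], [0, 0, 0], 255], [[0, 0, 0.0005], [0, 0, 0], 255]]}}

```text
t: 10.75
tool_pos: [0.4345, 0.0516, 0.0588]
eef_rot: [-3.142, -0.0, 1.643]
force: [-0.1, -0.7, 0.1]
finger_gap: 0.0003
grip_force: 0.0
```

Call:
{"op": "apply_moves", "data": {"rows": [[[0, 0, 0.0005], [0, 0, 0], 255], [[0, 0, 0.0005], [0, 0, 0], 255], [[0, 0, 0.0005], [0, 0, 0], 255]]}}

```text
t: 11.05
tool_pos: [0.4346, 0.0516, 0.0586]
eef_rot: [3.141, 0.0, 1.643]
force: [-0.8, -0.1, 4.5]
finger_gap: 0.0002
grip_force: 2.4
```

Call:
{"op": "apply_moves", "data": {"rows": [[[0, 0, 0.001], [0, 0, 0], 255], [[0, 0, 0.001], [0, 0, 0], 255], [[0, 0, 0.001], [0, 0, 0], 255]]}}

```text
t: 11.35
tool_pos: [0.4346, 0.0515, 0.0582]
eef_rot: [3.141, 0.0, 1.643]
force: [-4.8, -0.4, 14.2]
finger_gap: -0.0001
grip_force: 7.2
```

Call:
{"op": "apply_moves", "data": {"rows": [[[0, 0, 0.001], [0, 0, 0], 255], [[0, 0, 0.001], [0, 0, 0], 255], [[0, 0, 0.001], [0, 0, 0], 255]]}}

```text
t: 11.65
tool_pos: [0.4346, 0.0515, 0.0578]
eef_rot: [3.141, 0.001, 1.643]
force: [-5.7, -0.6, 23.5]
finger_gap: 0.0001
grip_force: 11.6
```

Call:
{"op": "apply_moves", "data": {"rows": [[[0, 0, 0.001], [0, 0, 0], 255], [[0, 0, 0.001], [0, 0, 0], 255], [[0, 0, 0.001], [0, 0, 0], 255]]}}

```text
t: 11.95
tool_pos: [0.4346, 0.0515, 0.0575]
eef_rot: [3.141, 0.001, 1.643]
force: [-8.9, -0.8, 32.4]
finger_gap: -0.0
grip_force: 16.1
```

NR first contact is at about z=0.0588 and Q's is at 0.0584. NR is also stiff from the start, about 24 N/mm, which is the rubber itself. So all four feet already bear.

The start range of 0.8–2.9, plus the 2.02 rad turned, puts the screw at no more than 4.95. The bar direction relative to the platform suggests about 4.56. I'll add about 0.44 rad.

Call:
{"op": "apply_moves", "data": {"rows": [[[0, 0, -0.05], [0, 0, 0], 255], [[0, 0, -0.1], [0, 0, 0], 0], [[0.028, 0.042, -0.11], [0, 0, 0], 0], [[0.056, 0.084, -0.11], [0, 0, 0], 0], [[0.084, 0.127, -0.11], [0, 0, 0], 0]]}}

```text
t: 12.45
tool_pos: [0.5546, 0.1438, 0.1667]
eef_rot: [3.139, -0.0, 1.643]
force: [0.3, -0.4, 0.4]
finger_gap: 0.0578
grip_force: 0.0
```

Call:
{"op": "apply_moves", "data": {"rows": [[[0.028, 0.042, 0], [0, 0, 0], 0], [[0.058, 0.09, 0], [0, 0, 0], 0], [[0.06, 0.091, 0], [0, 0, 0], 0], [[0.06, 0.091, 0], [0, 0, 0], 0], [[0.06, 0.091, 0], [0, 0, 0], 0]]}}

```text
t: 12.95
tool_pos: [0.6376, 0.2085, 0.1645]
eef_rot: [-3.139, 0.001, 1.643]
force: [0.0, 0.2, -0.4]
finger_gap: 0.0853
grip_force: 0.0
```

```bash
python3 - <<'E'
from h import *
np.set_printoptions(precision=4,suppress=True)
print(*move([.642,.2107,.083],1.643))
E
```

```text
[0.002  0.0047 0.0815] [-0.0004  0.0001  0.    ]
```

Call:
{"op": "apply_moves", "data": {"rows": [[[0.002, 0.005, 0.03], [0, 0, 0], 0], [[0.002, 0.005, 0.06], [0, 0, 0], 0], [[0.002, 0.005, 0.081], [0, 0, 0], 0], [[0.002, 0.005, 0.081], [0, 0, 0], 0], [[0.002, 0.005, 0.081], [0, 0, 0], 0]]}}

```text
t: 13.45
tool_pos: [0.6431, 0.2105, 0.0851]
eef_rot: [-3.141, 0.0, 1.642]
force: [-0.6, -0.3, 0.2]
finger_gap: 0.0856
grip_force: 0.0
```

Call:
{"op": "apply_moves", "data": {"rows": [[[0, 0, 0], [0, 0, 0], 255], [[0, 0, 0], [0, 0, 0], 255], [[0, 0, 0], [0, 0, 0], 255], [[0, 0, 0], [0, 0, 0], 255], [[0, 0, 0], [0, 0, 0], 255]]}}

```text
t: 13.95
tool_pos: [0.6422, 0.2114, 0.085]
eef_rot: [-3.139, -0.0, 1.644]
force: [-5.6, -0.8, 7.7]
finger_gap: 0.0151
grip_force: 58.6
```

Call:
{"op": "apply_moves", "data": {"rows": [[[0, 0, 0], [0, 0, 0.02], 255], [[0, 0, 0], [0, 0, 0.04], 255], [[0, 0, 0], [0, 0, 0.06], 255], [[0, 0, 0], [0, 0, 0.07], 255], [[0, 0, 0], [0, 0, 0.07], 255]]}}

```text
t: 14.45
tool_pos: [0.6424, 0.2113, 0.0851]
eef_rot: [-3.14, 0.001, 1.203]
force: [-6.0, -1.3, 7.8]
finger_gap: 0.0149
grip_force: 58.5
```

Call:
{"op": "apply_moves", "data": {"rows": [[[0, 0, 0], [0, 0, 0], 0], [[0, 0, 0], [0, 0, 0], 0], [[0, 0, 0], [0, 0, 0], 0], [[0, 0, -0.04], [0, 0, 0], 0], [[0, 0, -0.08], [0, 0, 0], 0]]}}

```text
t: 14.95
tool_pos: [0.6427, 0.2112, 0.1634]
eef_rot: [-3.139, 0.002, 1.204]
force: [0.4, 1.2, 0.9]
finger_gap: 0.0847
grip_force: 0.0
```

Call:
{"op": "apply_moves", "data": {"rows": [[[0, 0, -0.05], [0, 0, 0], 0], [[0, 0, -0.05], [0, 0, 0], 0], [[0, 0, -0.05], [0, 0, 0], 0]]}}

```text
t: 15.25
tool_pos: [0.645, 0.2117, 0.216]
eef_rot: [3.138, -0.002, 1.204]
force: [-0.9, 0.2, -0.2]
finger_gap: 0.0853
grip_force: 0.0
```

```bash
python3 - <<'E'
from h import *
np.set_printoptions(precision=4,suppress=True)
o=env.get_obs();print(o['tool_pos'],o['eef_rot'],o['force'])
print(*move([.49,-.20,.22],np.radians(106.8)))
E
```

```text
[0.645  0.2117 0.216 ] [ 3.1383 -0.0021  1.2036] [-0.9464  0.188  -0.2347]
[-0.4399  0.0032 -0.0049] [ 0.0006 -0.0002 -0.1051]
```

Call:
{"op": "apply_moves", "data": {"rows": [[[-0.05, 0, 0], [0, 0, 0], 0], [[-0.1, 0.003, -0.005], [0, 0, -0.02], 0], [[-0.15, 0.003, -0.005], [0, 0, -0.04], 0], [[-0.2, 0.003, -0.005], [0, 0, -0.06], 0], [[-0.25, 0.003, -0.005], [0, 0, -0.08], 0]]}}

```text
t: 15.75
tool_pos: [0.5549, -0.024, 0.2173]
eef_rot: [-3.139, -0.001, 1.712]
force: [1.0, -0.4, 0.1]
finger_gap: 0.0856
grip_force: 0.0
```

```bash
python3 - <<'E'
from h import *
np.set_printoptions(precision=4,suppress=True)
print(*move([.511,-.225,.22],np.radians(106.8)))
E
```

```text
[-0.1928 -0.0717 -0.0027] [-0.0005 -0.0002 -0.0242]
```

Call:
{"op": "apply_moves", "data": {"rows": [[[-0.19, -0.071, 0], [0, 0, -0.024], 0], [[-0.19, -0.071, 0], [0, 0, -0.024], 0], [[-0.19, -0.071, 0], [0, 0, -0.024], 0], [[-0.19, -0.071, 0], [0, 0, -0.024], 0], [[-0.19, -0.071, 0], [0, 0, -0.024], 0]]}}

```text
t: 16.25
tool_pos: [0.5102, -0.225, 0.2173]
eef_rot: [-3.139, -0.0, 1.85]
force: [1.1, -0.1, 0.2]
finger_gap: 0.0853
grip_force: 0.0
```

Call:
{"op": "apply_moves", "data": {"rows": [[[0, 0, 0], [0, 0, 0], 0], [[0, 0, 0], [0, 0, 0], 0], [[0, 0, 0], [0, 0, 0], 0]]}}

```text
t: 16.55
tool_pos: [0.5123, -0.2187, 0.2187]
eef_rot: [-3.141, -0.001, 1.859]
force: [-0.4, -0.9, -0.7]
finger_gap: 0.0851
grip_force: 0.0
```

```bash
python3 - <<'E'
from h import *
np.set_printoptions(precision=4,suppress=True)
print(env.get_obs()['tool_pos'],*move([.5114,-.2448,.112],np.radians(106.8)))
snap('wrist','w4');snap('top','t4');snap('scene','s4')
w=cv2.imread('pics/w4.png');s=cv2.imread('pics/s4.png')[210:320,300:420]
im=np.hstack([cv2.resize(w,(480,360)),cv2.resize(s,(320,293),interpolation=cv2.INTER_CUBIC)[:360] if 0 else cv2.copyMakeBorder(cv2.resize(s,(320,293),interpolation=cv2.INTER_CUBIC),0,67,0,0,cv2.BORDER_CONSTANT)])
cv2.imwrite('pics/c4.png',im)
E
```

```text
[ 0.5123 -0.2187  0.2187] [-0.0249 -0.0082  0.1066] [-0.0001 -0.0002 -0.0008]
```

View pics/w4.png

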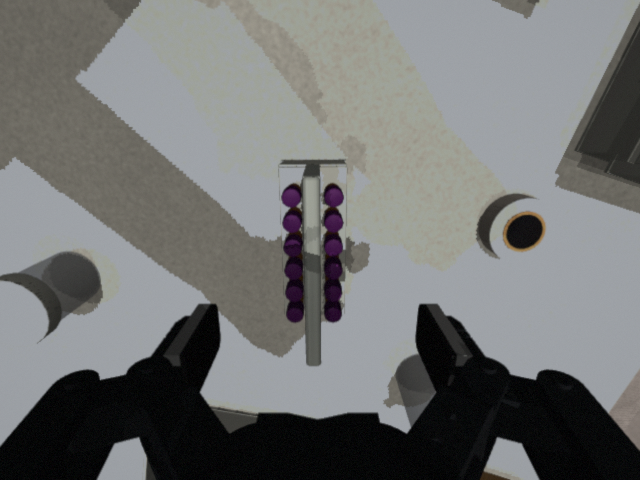

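The wrist view shows the handle centred between the fingers, its top face from about (312,178) to (314,365). The tape is at (522,231) and the cup is at left.

```bash
python3 - <<'E'
from h import *
np.set_printoptions(precision=4,suppress=True)
P=[atz('w4',q,.125) for q in [(312,178),(313.5,365)]];d=P[0]-P[1]
print(P,np.linalg.norm(d),np.degrees(np.arctan2(d[1],d[0])),(P[0]+P[1])/2)
print(tri(('w4',(312,178)),('top0',(379.5,233.8)),('scene0',(241.5,228.5))),tri(('w4',(313.5,365)),('top0',(434.5,216.8)),('scene0',(183,239.2))))
print('gel',tri(('top0',(452,163)),('scene0',(143,300))),atz('w4',(412,370),0))
c=(P[0]+P[1])/2
print(*move([c[0],c[1],.112],np.arctan2(d[1],d[0])))
E
```

```text
[array([ 0.4952, -0.1738,  0.125 ]), array([ 0.5372, -0.3136,  0.125 ])] 0.14595930534131207 106.74990496541771 [ 0.5162 -0.2437  0.125 ]
(array([ 0.4924, -0.1737,  0.1179]), [np.float64(0.0030613888324746642), np.float64(0.00273265755387199), np.float64(0.0017474528787289156)]) (array([ 0.5354, -0.3146,  0.1222]), [np.float64(0.0024430647341034083), np.float64(0.002846148329555018), np.float64(0.0010610036948007246)])
gel (array([ 0.6836, -0.3875,  0.067 ]), [np.float64(0.006124833973019779), np.float64(0.006124833973019547)]) [ 0.6815 -0.3812  0.    ]
[-0.0246 -0.0036  0.1072] [-0.     -0.     -0.0006]
```

Call:
{"op": "apply_moves", "data": {"rows": [[[-0.025, -0.005, 0.03], [0, 0, 0], 0], [[-0.025, -0.005, 0.06], [0, 0, 0], 0], [[-0.025, -0.005, 0.09], [0, 0, 0], 0], [[-0.025, -0.005, 0.107], [0, 0, 0], 0], [[-0.025, -0.005, 0.107], [0, 0, 0], 0]]}}

```text
t: 17.2
tool_pos: [0.513, -0.244, 0.1098]
eef_rot: [-3.138, -0.004, 1.858]
force: [0.2, -0.4, 0.9]
finger_gap: 0.0851
grip_force: 0.0
```

Call:
{"op": "apply_moves", "data": {"rows": [[[0, 0, 0], [0, 0, 0], 0], [[0, 0, 0], [0, 0, 0], 0]]}}

```text
t: 17.4
tool_pos: [0.5156, -0.2461, 0.1137]
eef_rot: [3.14, 0.002, 1.858]
force: [1.4, 0.4, 0.3]
finger_gap: 0.0853
grip_force: 0.0
```

Call:
{"op": "apply_moves", "data": {"rows": [[[0, 0, 0], [0, 0, 0], 255], [[0, 0, 0], [0, 0, 0], 255], [[0, 0, 0], [0, 0, 0], 255], [[0, 0, 0], [0, 0, 0], 255], [[0, 0, 0], [0, 0, 0], 255]]}}

```text
t: 17.9
tool_pos: [0.5147, -0.2459, 0.1124]
eef_rot: [3.141, 0.0, 1.857]
force: [2.8, 0.9, -0.2]
finger_gap: 0.0123
grip_force: 0.8
```

Call:
{"op": "apply_moves", "data": {"rows": [[[0, 0, 0], [0, 0, 0], 255], [[0, 0, 0], [0, 0, 0], 255]]}}

```text
t: 18.1
tool_pos: [0.515, -0.246, 0.1124]
eef_rot: [3.141, 0.0, 1.857]
force: [1.7, -0.0, 1.4]
finger_gap: 0.0104
grip_force: 60.6
```

Call:
{"op": "apply_moves", "data": {"rows": [[[0, 0, -0.01], [0, 0, 0], 255], [[0, 0, -0.025], [0, 0, 0], 255], [[0, 0, -0.045], [0, 0, 0], 255], [[0, 0, -0.065], [0, 0, 0], 255], [[0, 0, -0.085], [0, 0, 0], 255]]}}

```text
t: 18.6
tool_pos: [0.5135, -0.2454, 0.1976]
eef_rot: [-3.14, -0.002, 1.857]
force: [-0.1, -0.5, -3.7]
finger_gap: 0.011
grip_force: 59.9
```

```bash
python3 - <<'E'
from h import *
np.set_printoptions(precision=4,suppress=True)
o=env.get_obs();print(o['force'],o['torque'],o['tool_pos'])
f='t4'; 
g=cv2.imread('pics/t4.png').max(2)[185:255,215:310]
m=(g<45).astype(np.uint8);n,l,st,ce=cv2.connectedComponentsWithStats(m);k=1+st[1:,4].argmax()
c=ce[k]+[215,185];print(c,atz(f,c,.048),cv2.minAreaRect(np.argwhere(l==k)[:,::-1].astype(np.float32)))
print(*move([.534,.130,.2],np.radians(85.4)))
E
```

```text
[-0.1473 -0.4562 -3.6996] [-0.045  -0.0213 -0.0361] [ 0.5135 -0.2454  0.1976]
[261.5802 219.5876] [0.5321 0.1307 0.048 ] ((46.65863037109375, 34.596553802490234), (69.50907897949219, 42.93451690673828), 4.763641834259033)
[ 0.3543  0.1257 -0.002 ] [-0.0004 -0.0002  0.0583]
```

Call:
{"op": "apply_moves", "data": {"rows": [[[0.03, 0.011, 0], [0, 0, 0.004], 255], [[0.065, 0.023, 0], [0, 0, 0.01], 255], [[0.1, 0.036, 0], [0, 0, 0.016], 255], [[0.135, 0.048, 0], [0, 0, 0.022], 255], [[0.17, 0.061, 0], [0, 0, 0.028], 255]]}}

```text
t: 19.1
tool_pos: [0.5238, -0.0641, 0.197]
eef_rot: [-3.139, -0.0, 1.679]
force: [0.9, -0.4, -4.0]
finger_gap: 0.011
grip_force: 59.8
```

```bash
python3 - <<'E'
from h import *
np.set_printoptions(precision=4,suppress=True)
print(*move([.5345,.130,.2],np.radians(85.4)))
E
```

```text
[ 0.1919  0.0316 -0.0029] [-0.0003 -0.      0.03  ]
```

Call:
{"op": "apply_moves", "data": {"rows": [[[0.04, 0.007, 0], [0, 0, 0.008], 255], [[0.08, 0.014, 0], [0, 0, 0.016], 255], [[0.12, 0.02, 0], [0, 0, 0.024], 255], [[0.155, 0.027, 0], [0, 0, 0.03], 255], [[0.18, 0.031, 0], [0, 0, 0.03], 255]]}}

```text
t: 19.6
tool_pos: [0.535, 0.1189, 0.1971]
eef_rot: [-3.14, 0.0, 1.494]
force: [-0.2, -0.3, -4.6]
finger_gap: 0.0109
grip_force: 59.8
```

Call:
{"op": "apply_moves", "data": {"rows": [[[0, 0, 0], [0, 0, 0], 255], [[0, 0, 0], [0, 0, 0], 255], [[0, 0, 0], [0, 0, 0], 255]]}}

```text
t: 19.9
tool_pos: [0.5355, 0.1159, 0.1971]
eef_rot: [-3.14, 0.001, 1.492]
force: [-0.0, 0.2, -5.0]
finger_gap: 0.0105
grip_force: 59.7
```

```bash
python3 - <<'E'
from h import *
np.set_printoptions(precision=4,suppress=True)
o=env.get_obs();print(o['tool_pos'],*move([.5345,.130,.17],np.radians(85.4)))
snap('wrist','w5');snap('scene','s5')
w=cv2.imread('pics/w5.png');s=cv2.imread('pics/s5.png')[205:315,295:415]
im=np.hstack([cv2.resize(w,(480,360)),cv2.resize(s,(320,360),interpolation=cv2.INTER_CUBIC)])
cv2.imwrite('pics/c5.png',im)
E
```

```text
[0.5355 0.1159 0.1971] [ 0.014  -0.0021  0.0271] [-0.0002  0.0001  0.0002]
```

View pics/c5.png

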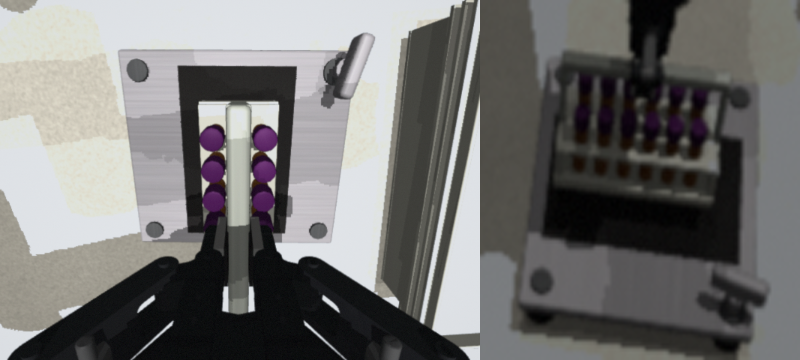

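The rack hangs upright and parallel to the mat. The bolts show at about (137,70), (154,230) and (318,230) in the composite. I'll check the centre from these, then lower.

```bash
python3 - <<'E'
from h import *
np.set_printoptions(precision=4,suppress=True)
q=[atz('w5',(a/.75,b/.75),.048) for a,b in [(137,70),(318,230),(154,230)]];print(q,(q[0]+q[1])/2)
m=[atz('w5',(a/.75,b/.75),.048) for a,b in [(180,66),(296,66)]];print(m)
print(*move([.5345,.130,.166],np.radians(85.4)))
E
```

```text
[array([0.4417, 0.2273, 0.048 ]), array([0.6271, 0.0307, 0.048 ]), array([0.4262, 0.0461, 0.048 ])] [0.5344 0.129  0.048 ]
[array([0.4856, 0.2275, 0.048 ]), array([0.6017, 0.2184, 0.048 ])]
[ 0.0142 -0.0025  0.0312] [-0.0001  0.0001  0.0001]
```

Call:
{"op": "apply_moves", "data": {"rows": [[[0.007, -0.001, 0], [0, 0, 0], 255], [[0.013, -0.002, 0.005], [0, 0, 0], 255], [[0.013, -0.002, 0.015], [0, 0, 0], 255], [[0.013, -0.002, 0.025], [0, 0, 0], 255], [[0.013, -0.002, 0.03], [0, 0, 0], 255]]}}

```text
t: 20.5
tool_pos: [0.534, 0.1297, 0.1655]
eef_rot: [-3.139, 0.001, 1.493]
force: [-0.1, 0.4, -5.0]
finger_gap: 0.0107
grip_force: 59.7
```

Call:
{"op": "apply_moves", "data": {"rows": [[[0, 0, 0.001], [0, 0, 0], 255], [[0, 0, 0.002], [0, 0, 0], 255], [[0, 0, 0.003], [0, 0, 0], 255], [[0, 0, 0.003], [0, 0, 0], 255], [[0, 0, 0.003], [0, 0, 0], 255]]}}

```text
t: 21.0
tool_pos: [0.5353, 0.1299, 0.1646]
eef_rot: [3.141, -0.0, 1.493]
force: [-0.5, 0.8, -5.1]
finger_gap: 0.0109
grip_force: 59.7
```

Call:
{"op": "apply_moves", "data": {"rows": [[[0, 0, 0.001], [0, 0, 0], 255], [[0, 0, 0.001], [0, 0, 0], 255]]}}

```text
t: 21.2
tool_pos: [0.5351, 0.1298, 0.1633]
eef_rot: [3.141, 0.0, 1.493]
force: [0.5, -0.5, -4.5]
finger_gap: 0.0109
grip_force: 59.7
```

Call:
{"op": "apply_moves", "data": {"rows": [[[0, 0, 0.001], [0, 0, 0], 255], [[0, 0, 0.001], [0, 0, 0], 255]]}}

```text
t: 21.4
tool_pos: [0.535, 0.1298, 0.1622]
eef_rot: [-3.141, 0.0, 1.493]
force: [0.7, 0.2, -4.4]
finger_gap: 0.0111
grip_force: 59.7
```

Call:
{"op": "apply_moves", "data": {"rows": [[[0, 0, 0.001], [0, 0, 0], 255], [[0, 0, 0.001], [0, 0, 0], 255]]}}

```text
t: 21.6
tool_pos: [0.535, 0.1298, 0.1612]
eef_rot: [-3.141, 0.0, 1.493]
force: [0.1, -0.4, -4.6]
finger_gap: 0.0104
grip_force: 59.7
```

Call:
{"op": "apply_moves", "data": {"rows": [[[0, 0, 0.001], [0, 0, 0], 255], [[0, 0, 0.001], [0, 0, 0], 255]]}}

```text
t: 21.8
tool_pos: [0.5351, 0.1299, 0.1603]
eef_rot: [3.141, -0.0, 1.493]
force: [0.1, -0.7, -4.9]
finger_gap: 0.0109
grip_force: 59.9
```

Call:
{"op": "apply_moves", "data": {"rows": [[[0, 0, 0.001], [0, 0, 0], 255], [[0, 0, 0.001], [0, 0, 0], 255], [[0, 0, 0.001], [0, 0, 0], 255]]}}

```text
t: 22.1
tool_pos: [0.5353, 0.1296, 0.1599]
eef_rot: [3.141, 0.0, 1.492]
force: [-2.2, -2.0, 3.4]
finger_gap: 0.0111
grip_force: 60.8
```

The rack touched down at z=0.160, as predicted. Releasing now.

Call:
{"op": "apply_moves", "data": {"rows": [[[0, 0, 0], [0, 0, 0], 0], [[0, 0, 0], [0, 0, 0], 0], [[0, 0, 0], [0, 0, 0], 0], [[0, 0, 0], [0, 0, 0], 0], [[0, 0, 0], [0, 0, 0], 0]]}}

```text
t: 22.6
tool_pos: [0.5352, 0.1299, 0.1592]
eef_rot: [3.142, -0.0, 1.493]
force: [0.7, 0.3, 0.7]
finger_gap: 0.0816
grip_force: 0.0
```

Call:
{"op": "apply_moves", "data": {"rows": [[[0, 0, -0.02], [0, 0, 0], 0], [[0, 0, -0.05], [0, 0, 0], 0], [[0, 0, -0.09], [0, 0, 0], 0], [[-0.02, 0, -0.12], [0, 0, 0], 0], [[-0.04, 0, -0.12], [0, 0, 0], 0]]}}

```text
t: 23.1
tool_pos: [0.5344, 0.0901, 0.284]
eef_rot: [3.133, -0.001, 1.494]
force: [0.4, 0.0, 0.5]
finger_gap: 0.0853
grip_force: 0.0
```

Call:
{"op": "apply_moves", "data": {"rows": [[[0, 0, 0], [0, 0, 0], 0], [[0, 0, 0], [0, 0, 0], 0], [[0, 0, 0], [0, 0, 0], 0]]}}

```text
t: 23.4
tool_pos: [0.5315, 0.0905, 0.2786]
eef_rot: [-3.14, -0.0, 1.493]
force: [0.4, 0.5, -0.9]
finger_gap: 0.0852
grip_force: 0.0
```

```bash
python3 - <<'E'
from h import *
print(env.get_obs()['force'],env.get_obs()['tool_pos'])
snap('wrist','w6');snap('scene','s6')
w=cv2.imread('pics/w6.png');s=cv2.imread('pics/s6.png')[205:315,295:415]
im=np.hstack([cv2.resize(w,(480,360)),cv2.resize(s,(320,360),interpolation=cv2.INTER_CUBIC)])
cv2.imwrite('pics/c6.png',cv2.convertScaleAbs(im,alpha=1.3))
E
```

```text
[ 0.39584968  0.48421877 -0.90014691] [0.53154227 0.09047435 0.27856442]
```

View pics/c6.png

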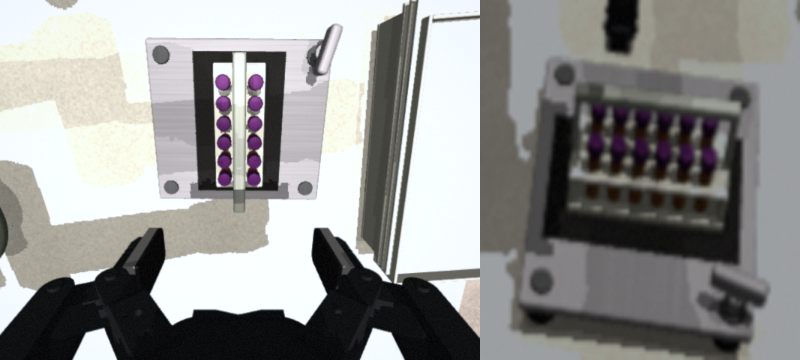

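```bash
python3 - <<'E'
from h import *
np.set_printoptions(precision=4,suppress=True)
P=[atz('w6',(a/.75,b/.75),.173) for a,b in [(238.5,53),(239,212)]];d=P[0]-P[1];print(P,np.linalg.norm(d),np.degrees(np.arctan2(d[1],d[0])),sum(P)/2)
q=[atz('w6',(a/.75,b/.75),.048) for a,b in [(161,55),(305,188)]];print(sum(q)/2)
E
```

```text
[array([0.5406, 0.2033, 0.173 ]), array([0.5299, 0.0577, 0.173 ])] 0.14595613325901144 85.81519068226821 [0.5353 0.1305 0.173 ]
[0.5347 0.1284 0.048 ]
```

The rack is about 2 mm off the deck centre and within 0.5° of the platform's y axis. It's released and the arm is clear, so I'll hand in.

```bash
python3 -c "
from cell import env
print(env.sign_off())"
```

```text
the job is handed in; nothing more can be done
None
```

I turned the screw about 2.46 rad clockwise, so the platform should now be level and firm on all four feet (I probed it before the last 0.44 rad, not after). The rack stands released within about 3 mm of the deck centre, square with the mat, and I handed the job in at about 23 s; the sign-off returned no verdict.

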